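Draw the paint tote out from under the riser and hold it up level

ROBOT

A 6-joint arm with a two-finger parallel gripper is mounted at the origin on the work surface. World frame = base frame: x ahead of the robot, y to its left, z up, the work surface at z = 0. Lengths are in m, angles in degrees, forces in N, time in s.
With the tool pointing down it reaches from about 0.3 to 0.75 m from the base axis. Payload 8.5 kg.
Tool frame: the origin (TCP) lies at the very end of the fingers, on their centre line; the grasp point (between the pads) lies 19 mm behind it; z points along the fingers, y is the line along which they close (so a half turn about z gives the same grasp; the last joint's range is limited). The gripper opens to 85 mm and grips with 20 to 120 N. Pads are 22 mm wide; open, the fingers measure 114 mm over their backs; the gripper's body (76 mm by 85 mm) begins 54 mm behind the grasp point. The pads swing forward as they close: fully open they stand 13 mm farther back than shut.
Start: joints at [54.242, 21.807, 74.336, -0, 83.858, -12.336], TCP at [0.219, 0.505, 0.231] pointing down, gripper open.
Joint ranges: [-178.18, 178.18], [-50.72, 133.34], [12.68, 142.11], [-81.47, 261.47], [9.98, 163.14], [-165.26, 165.26]. Speed limits (degrees/s): [136.94, 136.94, 180, 180, 180, 180].

INTERFACE

Orientations are given as a 3x3 rotation matrix whose columns are the frame's x, y, z axes.
In Python, from rig import env, optics, spotter gives the robot as it stands.
- The arm moves only by the shell command python3 -m crank 'ROWS' [FORCE]. ROWS is JSON, one flat list of numbers, 5 for each row, row after row: the finger opening in cm, from 0 to 8.54, then the shift along the tool's x, y, z in cm, then the turn about the tool's z in rad. A call has exactly 8 rows; each row shifts and turns the commanded pose from where the row before left it, along the tool's axes as they then stand; what a row does not reach is not made up. A row lasts 1/12 s, in which the tool goes at most 41.7 mm and 7.16 degrees, less where a joint would pass 70% of its speed; a pose out of reach is approached as far as the arm can. A call is refused whole if a number of a shift passes 4.17 or a number of a turn 0.125, either way. A call with a gripper value outside its range is refused whole. The fingers move at their own pace and stop on an object; FORCE is the grip in N (left out, the last holds). Time passes only in rows, so rows that do not move let the fingers close, or fill a call up. It gives the time, the measured TCP pose, the force, the opening and the grip force at its end, in the units of the state.
- env.observe(): the state, without advancing time (a new reading comes with each control period).
- optics.get_image(name): name is "scene" or "top" or "wrist"; returns a dict with "color" (400x640x3 uint8, red, green, blue), "intrinsics" (3x3 intrinsics, pixels), "distortion" ([k1, k2, p1, p2, k3] as OpenCV has them; the pictures are not rectified), "pose" (4x4, takes a point from camera to world coordinates). Camera axes: x right, y up, looking along -z (the intrinsics and any distortion apply to the point x, -y, -z); pixel columns grow to the right and rows downward; lengths in m; the calibration is good to about 2 mm. A picture is of the moment at which its call begins. There is no depth.
- env.close_job(): hands the job in; it is judged then, once.
Trained networks look in a picture, given as the dict that the camera call returned (one of the last four; its "shot" number tells which), for a name from the list of things; names that differ only in an ending like _2 or _b are one class to them, and where a whole thing is asked for, a point or a joint stands for the part that bears it (a point fixed in the world has none). Each returns a list of dicts, best first, with "score" (0 to 1); they miss things now and then, are a little off and sometimes report something else, mostly with a low value. They report only what shows in the picture. A call takes as long as a camera call. They do not tell look-alikes from the thing itself.
- spotter.look_for(picture, query): "at" ([column, row] as shares, 0 to 1, of the picture: columns of its width, rows of its height, amid what is visible of it).
The state is a dict: "time_s": time; "q": joint angles; "qvel": joint speeds; "joint_efforts": joint torques, N m; "position": TCP position; "tool_rot": TCP orientation; "ft_force": force on the tool from outside, world axes, zero at the start; "wrist_torque": the same for the moment, N m; "grip_width": finger opening in m; "gripper_force": force on a finger pad.
Only numpy, scipy, OpenCV 4.12 (cv2) and the standard library are available. Lean on these libraries where they do the work, as an engineer would, in place of code of your own. Each camera call takes 0.05 s, during which the arm holds its last target. There are 200 camera calls.

TASK

Get the small wooden paint tote ready to carry: slide it along the table out of its cubby (its front pull sticks out for this) until the whole tote is well clear of the shelf's front edge, then take it by its carrying bar and lift it about 10 cm off the table, in front of the shelf. Finish while still holding it there, level and still, with its two jars standing in it, and leave everything else on the table and the shelf where it stands.

Things in the scene. Friction and masses are not known exactly. Their poses are not given: they have to be found in the camera images.
- riser_front (a point): Low dark wooden riser shelf, fixed, 160 deep x 392 wide x 150 high: a 15 mm board on three 12 mm panels, making two cubbies side by side, each 178 wide, 135 clear height, centred 95 mm left and right of the middle. This point: middle of the front edge at the board's underside, 135 mm above the table. x points level into the cubbies (away from the robot), y left along the edge, z up.
- tote_mid (a point): Paint tote: loose plywood tray 160 long x 126 wide x 42 high, a post at each end (36 wide, 115 high), a carrying bar between; 0.3 to 0.6 kg empty. Starts on the table in either cubby, front part and pull sticking out. This point: tray's centre, 57.5 mm above its underside. x along its length, away from the pull end (into the cubby), y left, z up.
- tote_bar (a point): Middle of the tote's carrying bar: straight, along the tote's x, 140 long, 16 wide (y), 20 high, its top 115 mm and this point 105 mm above the tote's underside, over the tote's centre and within 20 mm of the loaded balance point. Below it only the tray and, left and right, the jars (tops 63 mm above the underside). Starts under the shelf board. Axes as the tote.
- tote_pull (a point): The tote's front pull: an upright wooden post, 18 wide (y) x 16 (x), from 10 to 65 mm above the tote's underside, 110 mm ahead of the tote's centre (towards the robot), on a short tongue; free space left and right of it. This point: on the post's axis, 45 mm above the underside. Axes as the tote.
- jar_left_mid (a point): Small lidded paint jar, 42 mm across, 55 high, about 0.1 kg, standing loose in the tote's tray on the left (+y) side of the bar. This point is its centre, half-way up; z is up its axis.
- jar_right_mid (a point): Small lidded paint jar, 42 mm across, 55 high, about 0.1 kg, standing loose in the tote's tray on the right (-y) side of the bar. This point is its centre, half-way up; z is up its axis.
- pastel_box: Closed flat wooden pastel box, 112 x 122 x 62 high, with a small brass latch, in the other cubby. To be left alone. Origin: centre of its underside.
- lane_jar: Glass jar with a steel lid, 60 mm across, 65 high, standing on the table in front of the other cubby. To be left alone. Origin: centre of its underside.
- paint_tin: Paint tin with a blue band, 100 mm across, 107 high, on the table at the left of the riser. To be left alone. Origin: centre of its underside.
- thinner: White plastic bottle, 64 mm across, 160 high, on the table at the right of the riser. To be left alone. Origin: centre of its underside.
- brush_pot: White ceramic pot, 72 mm across, 75 high (105 with the brushes standing in it, which are part of it), on top of the riser. To be left alone. Origin: centre of its underside.
- shelf_jar: Amber jar, 56 mm across, 70 high, on top of the riser. To be left alone. Origin: centre of its underside.
Mind the look-alikes: they are no part of the job. Of the things shaped like the part that bears tote_mid, the wooden one is meant. What is shaped like the part that bears jar_left_mid but pink is not meant.

How it is judged:
By the outcome, as a careful person would: the job done as asked, in the order asked, and still so for the second after the job is handed in, while the arm keeps its last pose, push and grip.
It also fails if it takes over 51 s, if anything falls off the work surface, if the arm or the gripper's body presses on something with over 40 N, if the wrist force passes 120 N, or if a joint passes its speed limit or range.

## Working session

There is one attempt and no reset: what is moved stays moved. The work goes in short steps, Python scripts to look and compute and a shell command to move; the robot and the scene stay as the last step left them, time stands still between calls to the robot, and variables do not carry over. Pictures are saved under pics/ and viewed, at most 10 in all, crops included, and the job is handed in when it is done.

```bash
ls; mkdir -p pics; cat > h.py <<'E'
import numpy as np,cv2
from rig import env,optics,spotter
def shot(n,save=None):
    p=optics.get_image(n)
    if save: cv2.imwrite('pics/'+save,p['color'][:,:,::-1])
    return p
def ray(p,at):
    px=np.array([[[at[0]*640,at[1]*400]]],float)
    u=cv2.undistortPoints(px,np.array(p['intrinsics']),np.array(p['distortion']))[0,0]
    T=np.array(p['pose']); d=T[:3,:3]@np.array([u[0],-u[1],-1]); return T[:3,3],d
def onz(p,at,z):
    o,d=ray(p,at); return o+d*(z-o[2])/d[2]
def tri(rs):
    A=np.zeros((3,3));b=np.zeros(3)
    for o,d in rs:
        d=d/np.linalg.norm(d);M=np.eye(3)-np.outer(d,d);A+=M;b+=M@o
    return np.linalg.solve(A,b)
def proj(p,X):
    T=np.array(p['pose']);c=T[:3,:3].T@(np.array(X)-T[:3,3]);c=c*[1,-1,-1]
    return cv2.projectPoints(c.reshape(1,3),np.zeros(3),np.zeros(3),np.array(p['intrinsics']),np.array(p['distortion']))[0][0,0]
E
python3 - <<'E'
from h import *
S={n:shot(n,n+'0.png') for n in('scene','top')}
a=np.vstack([S['scene']['color'],S['top']['color']])[:,:,::-1]
cv2.imwrite('pics/both.png',cv2.resize(a,(480,600)))
for n in S: print(n,np.round(S[n]['pose'],2).tolist())
for q,z in dict(riser_front=.135,tote_mid=.0575,tote_bar=.105,tote_pull=.045,jar_left_mid=.04,jar_right_mid=.04,pastel_box=.03,lane_jar=.03,paint_tin=.05,thinner=.08,brush_pot=.19,shelf_jar=.185).items():
  for n in S:
    for r in spotter.look_for(S[n],q)[:4]:
      print(q,n,round(r['score'],2),np.round(np.array(r['at'])*[640,400]),onz(S[n],r['at'],z).round(3))
print(env.observe()['tool_rot'])
E
```

```text
pics
scene [[0.94, 0.25, -0.22, 0.24], [-0.34, 0.71, -0.62, -0.75], [0.0, 0.66, 0.75, 1.12], [0.0, 0.0, 0.0, 1.0]]
top [[-0.02, 0.99, -0.11, 0.43], [-1.0, -0.02, -0.02, 0.06], [-0.02, 0.11, 0.99, 1.02], [0.0, 0.0, 0.0, 1.0]]
riser_front scene 0.7 [414. 212.] [ 0.742 -0.07   0.135]
riser_front top 0.93 [363. 104.] [ 0.758 -0.013  0.135]
riser_front top 0.33 [326. 160.] [0.626 0.079 0.135]
tote_mid scene 0.68 [207. 200.] [0.27  0.211 0.058]
tote_mid scene 0.62 [353. 206.] [0.638 0.058 0.058]
tote_mid scene 0.47 [357. 271.] [ 0.567 -0.137  0.058]
tote_mid top 0.9 [266. 314.] [0.262 0.232 0.057]
tote_mid top 0.85 [325. 164.] [0.632 0.082 0.057]
tote_bar scene 0.9 [204. 199.] [0.264 0.173 0.105]
tote_bar scene 0.61 [354. 202.] [0.626 0.033 0.105]
tote_bar top 0.92 [269. 313.] [0.273 0.217 0.105]
tote_pull scene 0.86 [202. 204.] [0.256 0.213 0.045]
tote_pull scene 0.82 [353. 204.] [0.642 0.073 0.045]
tote_pull top 0.91 [326. 158.] [0.65  0.081 0.045]
tote_pull top 0.8 [270. 313.] [0.263 0.225 0.045]
jar_left_mid scene 0.61 [359. 194.] [0.675 0.106 0.04 ]
jar_left_mid scene 0.43 [342. 155.]
[... 710 characters left out ...]
] [0.79  0.106 0.03 ]
lane_jar top 0.22 [326. 162.] [0.642 0.081 0.03 ]
paint_tin scene 0.69 [300. 160.] [0.561 0.278 0.05 ]
paint_tin top 0.78 [247. 193.] [0.564 0.284 0.05 ]
paint_tin top 0.59 [308. 151.] [0.668 0.125 0.05 ]
thinner scene 0.65 [450. 302.] [ 0.729 -0.3    0.08 ]
thinner top 0.84 [471. 118.] [ 0.735 -0.282  0.08 ]
brush_pot scene 0.97 [378. 152.] [0.717 0.102 0.19 ]
brush_pot top 0.63 [314. 107.] [0.734 0.102 0.19 ]
shelf_jar scene 0.85 [430. 219.] [ 0.743 -0.136  0.185]
shelf_jar top 0.96 [420. 101.] [ 0.743 -0.135  0.185]
[[-9.17601157e-01  3.97502348e-01 -3.00037812e-06]
 [ 3.97502348e-01  9.17601157e-01 -7.70655380e-06]
 [-3.10222792e-07 -8.26420003e-06 -1.00000000e+00]]
```

View pics/both.png

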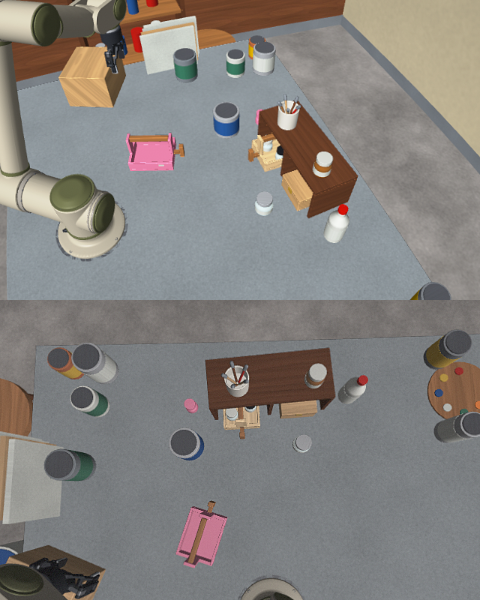

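```bash
python3 - <<'E'
import cv2
a=cv2.imread('pics/scene0.png')[120:300,270:490];b=cv2.imread('pics/top0.png')[80:230,230:450]
import numpy as np
a=cv2.resize(a,(400,327));b=cv2.resize(b,(400,273))
cv2.imwrite('pics/crop.png',np.vstack([a,b]))
E
```

```text
(no output)
```

View pics/crop.png

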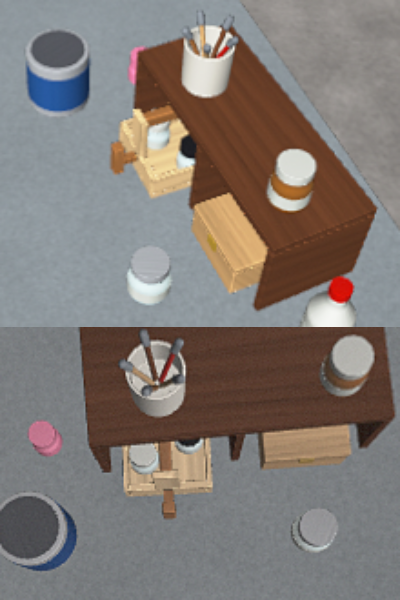

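Candidates:
- **Tote:** the wooden one at scene (353,206) / top (325,164), in the left cubby. The pink look-alike is at scene (207,200) / top (266,314).
- **Jars:** white (310,153) and dark-lidded (333,145) in the tray. The pink jar at top (253,141) is a look-alike.

The crop confirms the wooden tote, with its pull at about top (322,178). Next I'll compute positions and yaw.

```bash
python3 - <<'E'
from h import *
p=shot('top')
g=lambda x,y,z:onz(p,((230+x*.55)/640,(80+(y-327)*150/273)/400),z).round(3)
print('board',g(90,444,.15),g(395,414,.15))
print('traybottomfront',g(124,495,.0),g(213,491,.0)); print('pulltop',g(168,502,.065),g(168,506,.065))
print('post top front',g(167,481,.115))
s=shot('scene')
print(onz(s,(336/640,204/400),.06))
b=cv2.resize(p['color'][120:200,275:375,::-1],(800,600),interpolation=cv2.INTER_CUBIC)
cv2.imwrite('pics/c2.png',b)
E
```

```text
board [0.661 0.185 0.15 ] [ 0.691 -0.202  0.15 ]
traybottomfront [0.623 0.157 0.   ] [0.627 0.025 0.   ]
pulltop [0.6   0.089 0.065] [0.594 0.09  0.065]
post top front [0.619 0.089 0.115]
[0.59525301 0.07754931 0.06      ]
```

View pics/c2.png

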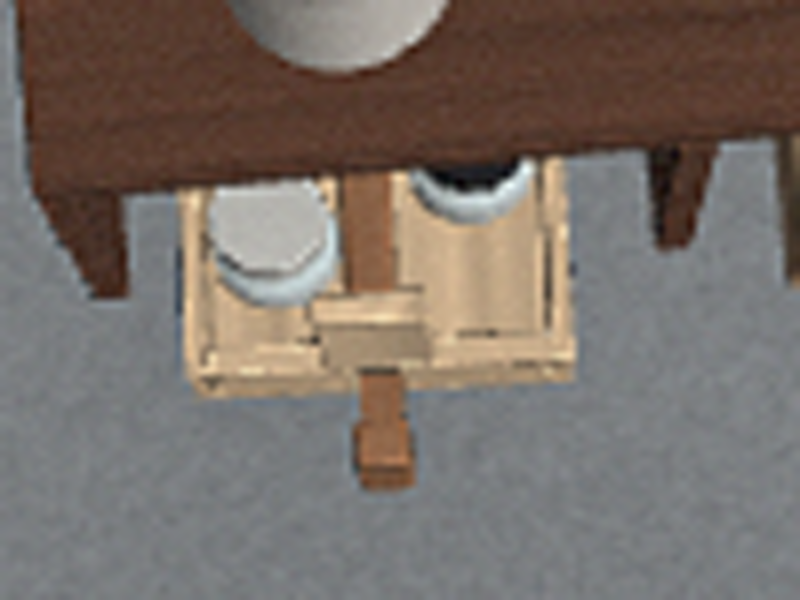

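The crop shows the pull's top square centred at crop (384,442), which is top pixel (323,179). The tote is yawed about +2° and the riser about +4°. The tray sits about 4 cm out of the cubby, with both jars standing in it.

```bash
python3 - <<'E'
from h import *
p=shot('top')
g=lambda x,y,z:onz(p,((275+x/8)/640,(120+y/7.5)/400),z).round(4)
P=g(384,442,.065);print(P, g(197,397,0),g(575,380,0),g(570,350,.042),g(190,365,.042), g(370,307,.115))
psi=np.radians(2)
R=np.array(env.observe()['tool_rot']);t=np.array(env.observe()['position'])
goal=np.array([P[0],P[1],.15])-np.array([.05,0,0])
print((R.T@(goal-t)*100).round(2), env.observe()['grip_width'])
E
```

```text
[0.5926 0.0881 0.065 ] [0.6216 0.1529 0.    ] [0.6252 0.0256 0.    ] [0.6275 0.0283 0.042 ] [0.6248 0.1511 0.042 ] [0.6276 0.09   0.115 ]
[-46.29 -25.34   8.13] 0.08529239608189047
```

```bash
python3 -m crank '[8.5,-2.9,-1.58,0,0, 8.5,-2.9,-1.58,0,0, 8.5,-2.9,-1.58,0,0, 8.5,-2.9,-1.58,0,0, 8.5,-2.9,-1.58,0,0, 8.5,-2.9,-1.58,0,0, 8.5,-2.9,-1.58,0,0, 8.5,-2.9,-1.58,0,0]' 30; python3 -m crank '[8.5,-2.9,-1.58,0,0, 8.5,-2.9,-1.58,0,0, 8.5,-2.9,-1.58,0,0, 8.5,-2.9,-1.58,0,0, 8.5,-2.9,-1.58,0,0, 8.5,-2.9,-1.58,0,0, 8.5,-2.9,-1.58,0,0, 8.5,-2.9,-1.58,0,0]'; python3 -m crank '[8.5,0,0,0,-0.111, 8.5,0,0,0,-0.111, 8.5,0,0,0,-0.111, 8.5,0,0,0,-0.111, 8.5,0,0,0,0, 8.5,0,0,0,0, 8.5,0,0,0,0, 8.5,0,0,0,0]'
python3 - <<'E'
from h import *
t=env.observe();R=np.array(t['tool_rot']);print(R.round(3),t['position'],t['time_s'])
p=shot('wrist','w1.png')
for q,z in(('tote_pull',.045),('tote_bar',.105),('tote_mid',.0575)):
  for r in spotter.look_for(p,q)[:2]: print(q,round(r['score'],2),np.array(r['at'])*[640,400],onz(p,r['at'],z).round(4))
E
```

```text
time_s: 2.12
position: [0.382, 0.2951, 0.2315]
tool_rot: [[-0.918, 0.397, 0.0], [0.397, 0.918, 0.0], [-0.0, 0.0, -1.0]]
ft_force: [0.1, 0.2, -0.4]
grip_width: 0.0849
gripper_force: 0.0
time_s: 2.78
position: [0.5447, 0.0867, 0.2314]
tool_rot: [[-0.918, 0.398, 0.0], [0.398, 0.918, 0.0], [-0.0, 0.0, -1.0]]
ft_force: [0.7, 0.4, 0.3]
grip_width: 0.0852
gripper_force: 0.0
time_s: 3.45
position: [0.5439, 0.0883, 0.2313]
tool_rot: [[-0.999, -0.033, 0.0], [-0.033, 0.999, -0.0], [-0.0, -0.0, -1.0]]
ft_force: [-0.3, -0.4, -0.5]
grip_width: 0.0849
gripper_force: 0.0
[[-0.999 -0.033  0.   ]
 [-0.033  0.999 -0.   ]
 [-0.    -0.    -1.   ]] [0.54388258 0.08832034 0.23134525] 3.45
tote_pull 0.61 [313.088 278.2  ] [0.6533 0.0868 0.045 ]
tote_bar 0.79 [316.672 279.4  ] [0.6197 0.0898 0.105 ]
tote_mid 0.98 [318.528 275.68 ] [0.6431 0.0921 0.0575]
```

View pics/w1.png

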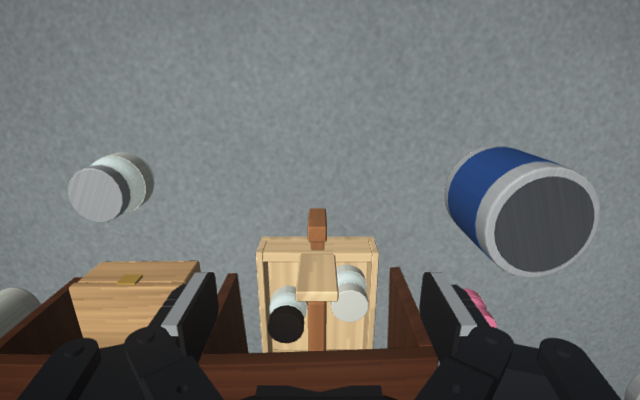

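The wrist view shows the pull at about (317,225), below the paint tin. The tote's axis is vertical in the image, so it is aligned with the tool.

```bash
python3 - <<'E'
from h import *
p=shot('wrist'); print(np.round(p['pose'],3))
cv2.imwrite('pics/w1c.png',cv2.resize(p['color'][195:265,245:390,::-1],None,fx=5,fy=5))
for r in (209,224,233,242): print(r,onz(p,(317/640,r/400),.065).round(4))
print(onz(p,(262/640,238/400),.042),onz(p,(377/640,238/400),.042))
print([proj(p,[x,.088,z]).round(1) for x,z in((.585,.065),(.601,.065),(.585,.01))])
E
```

```text
[[-0.035 -0.948 -0.315  0.463]
 [ 0.999 -0.033 -0.011  0.086]
 [-0.    -0.315  0.949  0.374]
 [ 0.     0.     0.     1.   ]]
209 [0.5704 0.0883 0.065 ]
224 [0.585  0.0888 0.065 ]
233 [0.594  0.0891 0.065 ]
242 [0.6031 0.0894 0.065 ]
[0.61113197 0.03430211 0.042     ] [0.60713529 0.14973925 0.042     ]
[array([316.1, 224. ]), array([315.6, 239.9]), array([316.5, 205. ])]
```

View pics/w1c.png

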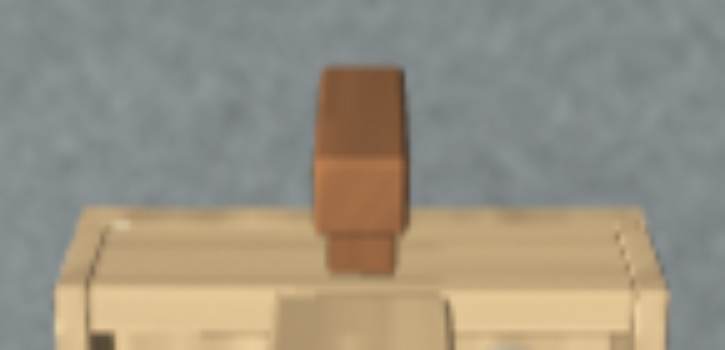

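```bash
python3 -m crank '[8.5,-0.58,0.05,2.3,0, 8.5,-0.58,0.05,2.3,0, 8.5,-0.58,0.05,2.3,0, 8.5,-0.58,0,2.3,0, 8.5,-0.58,0,2.3,0, 8.5,-0.58,0,2.3,0, 8.5,-0.58,0,2.3,0, 8.5,-0.58,0,2.3,0]'; python3 -m crank '[6,0,0,0.3,0, 4,0,0,0,0, 2,0,0,0,0, 1,0,0,0,0, 1,0,0,0,0, 1,0,0,0,0, 1,0,0,0,0, 1,0,0,0,0]' 40
```

```text
time_s: 4.37
position: [0.5905, 0.0914, 0.0462]
tool_rot: [[-0.999, -0.035, 0.0], [-0.035, 0.999, -0.0], [-0.0, -0.0, -1.0]]
ft_force: [-0.1, 0.4, -0.1]
grip_width: 0.0852
gripper_force: 0.0
time_s: 5.03
position: [0.5906, 0.0912, 0.0459]
tool_rot: [[-0.999, -0.035, 0.002], [-0.035, 0.999, -0.0], [-0.002, -0.0, -1.0]]
ft_force: [-1.9, -0.8, 6.1]
grip_width: 0.0169
gripper_force: 39.3
```

The pull is gripped at 17 mm, with a slight upward push on the tool. I'll ease up 2 mm and pull gently.

```bash
python3 -m crank '[1,0,0,-0.25,0, 1,0.3,0,0,0, 1,0.6,0,0,0, 1,0.9,0,0,0, 1,1.2,0,0,0, 1,1.2,0,0,0, 1,0.8,0,0,0, 1,0.4,0,0,0]'
python3 - <<'E'
from h import *
p=shot('top'); 
for q,z in(('tote_pull',.045),('tote_mid',.0575)):
  for r in spotter.look_for(p,q)[:3]: print(q,round(r['score'],2),onz(p,r['at'],z).round(4))
cv2.imwrite('pics/c3.png',cv2.resize(p['color'][100:250,220:440,::-1],None,fx=3,fy=3))
E
```

```text
time_s: 5.7
position: [0.5349, 0.0896, 0.0468]
tool_rot: [[-0.999, -0.035, -0.001], [-0.035, 0.999, 0.0], [0.001, 0.0, -1.0]]
ft_force: [2.2, -0.3, -3.0]
grip_width: 0.0171
gripper_force: 39.0
tote_pull 0.9 [0.6792 0.0966 0.045 ]
tote_pull 0.8 [0.313  0.2622 0.045 ]
tote_mid 0.58 [0.6594 0.0963 0.0575]
tote_mid 0.56 [0.3085 0.2532 0.0575]
```

View pics/c3.png

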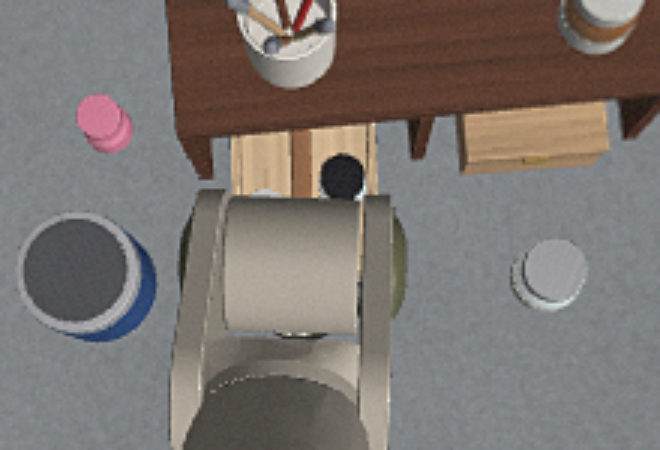

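The tote slides with the pull and its jars are still standing, the dark lid now at crop (342,178). Continuing.

```bash
python3 -m crank '[1,0.4,0,0,0, 1,0.8,0,0,0, 1,1.2,0,0,0, 1,1.2,0,0,0, 1,1.2,0,0,0, 1,1.2,0,0,0, 1,1.2,0,0,0, 1,1.2,0,0,0]'; python3 -m crank '[1,1.2,0,0,0, 1,1.2,0,0,0, 1,1.2,0,0,0, 1,0.9,0,0,0, 1,0.6,0,0,0, 1,0.3,0,0,0, 1,0,0,0,0, 1,0,0,0,0]'
```

```text
time_s: 6.52
position: [0.4517, 0.0865, 0.0469]
tool_rot: [[-0.999, -0.035, 0.001], [-0.035, 0.999, -0.0], [-0.001, -0.0, -1.0]]
ft_force: [2.0, -0.5, -3.5]
grip_width: 0.0173
gripper_force: 39.0
time_s: 7.18
position: [0.3979, 0.0847, 0.0468]
tool_rot: [[-0.999, -0.035, -0.001], [-0.035, 0.999, 0.0], [0.001, 0.0, -1.0]]
ft_force: [-2.8, 0.0, -2.6]
grip_width: 0.0169
gripper_force: 39.3
```

```bash
python3 -m crank '[8.5,0,0,0,0, 8.5,0,0,0,0, 8.5,0,0,0,0, 8.5,0,0,0,0, 8.5,0,0,-1,0, 8.5,0,0,-3,0, 8.5,0,0,-4,0, 8.5,0,0,-4,0]'; python3 -m crank '[8.5,0,0,-4,0, 8.5,0,0,-3,0, 8.5,0,0,0,0, 8.5,0,0,0,0, 8.5,0,0,0,0, 8.5,0,0,0,0, 8.5,0,0,0,0, 8.5,0,0,0,0]'
python3 - <<'E'
from h import *
p=shot('wrist');s=shot('scene')
for q,z in(('tote_pull',.045),('tote_bar',.105),('tote_mid',.0575),('jar_left_mid',.04)):
  for im in(p,s):
   for r in spotter.look_for(im,q)[:2]: print(q,round(r['score'],2),np.array(r['at'])*[640,400],onz(im,r['at'],z).round(4))
a=np.hstack([cv2.resize(p['color'],(480,300)),cv2.resize(s['color'][130:310,200:392],(320,300))])[:,:,::-1]
cv2.imwrite('pics/w2.png',a)
t=env.observe();print(t['position'])
E
```

```text
time_s: 7.85
position: [0.3978, 0.0847, 0.1682]
tool_rot: [[-0.999, -0.035, -0.002], [-0.035, 0.999, 0.0], [0.002, 0.0, -1.0]]
ft_force: [0.6, -0.3, -0.1]
grip_width: 0.0849
gripper_force: 0.0
time_s: 8.52
position: [0.3981, 0.0846, 0.236]
tool_rot: [[-0.999, -0.035, -0.002], [-0.035, 0.999, 0.0], [0.002, 0.0, -1.0]]
ft_force: [0.9, -0.7, 0.1]
grip_width: 0.0851
gripper_force: 0.0
tote_pull 0.97 [313.408 280.52 ] [0.5125 0.0838 0.045 ]
tote_pull 0.6 [472.32  61.  ] [0.2905 0.2167 0.045 ]
tote_pull 0.82 [203.008 202.6  ] [0.259  0.2156 0.045 ]
tote_pull 0.72 [307.008 215.6  ] [0.5128 0.0772 0.045 ]
tote_bar 0.92 [313.408 278.52 ] [0.4755 0.0835 0.105 ]
tote_bar 0.58 [474.688  59.2  ] [0.294  0.1941 0.105 ]
tote_bar 0.73 [204.992 200.4  ] [0.2644 0.1671 0.105 ]
tote_bar 0.71 [302.72 217.92] [0.4851 0.0273 0.105 ]
tote_mid 0.81 [317.504 276.68 ] [0.5006 0.0878 0.0575]
tote_mid 0.56 [475.712  61.8  ] [0.292  0.2147 0.0575]
tote_mid 0.89 [205.504 203.   ] [0.265  0.2006 0.0575]
tote_mid 0.88 [299.584 219.48 ] [0.4871 0.0617 0.0575]
jar_left_mid 0.78 [349.376 253.6  ] [0.4823 0.1202 0.04  ]
jar_left_mid 0.57 [286.72 271.48] [0.5055 0.0553 0.04  ]
jar_left_mid 0.7 [291.328 212.4  ] [0.4779 0.1057 0.04  ]
jar_left_mid 0.54 [341.888 153.4  ] [0.6899 0.2726 0.04  ]
[0.39833055 0.08462778 0.23683844]
```

View pics/w2.png

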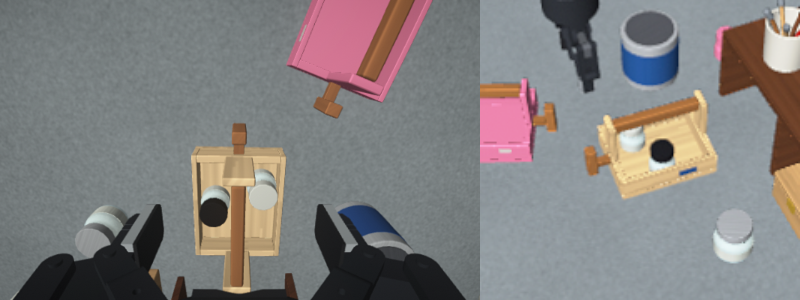

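Both jars stand in the tote, and the tote is clear of the shelf. The bar runs vertically in the wrist picture at column ~237 of the half image.

```bash
python3 - <<'E'
from h import *
p=shot('wrist','w3.png')
k=4/3
for n,u,v,z in(('bar near',239,187,.115),('bar mid',237.5,222,.115),('bar far',236.5,252,.115),('post front top',239,157,.115),('post back top far',236,290,.115),('pull top',239,138,.065),('tray back',237,252,.042)):
  print(n,onz(p,(u*k/640,v*k/400),z).round(4))
im=p['color'].astype(int)
for row in (265,280,300,320,335):
  r=im[row,290:345]; m=np.where((r[:,0]-r[:,2]>50)&(r[:,0]<165))[0]+290
  print(row,m.min() if len(m) else 0,m.max() if len(m) else 0, onz(p,(m.mean()/640,row/400),.115).round(4) if len(m) else '')
E
```

```text
bar near [0.4438 0.0869 0.115 ]
bar mid [0.4875 0.0867 0.115 ]
bar far [0.5289 0.0869 0.115 ]
post front top [0.4096 0.0857 0.115 ]
post back top far [0.5878 0.0882 0.115 ]
pull top [0.4028 0.0854 0.065 ]
tray back [0.5873 0.0889 0.042 ]
265 308 327 [0.458  0.0864 0.115 ]
280 310 325 [0.472  0.0869 0.115 ]
300 308 326 [0.4915 0.0868 0.115 ]
320 307 324 [0.5119 0.0865 0.115 ]
335 302 331 [0.5279 0.0851 0.115 ]
```

```bash
python3 -m crank '[8.5,-2.8,-0.04,0,0, 8.5,-2.8,-0.04,0,0, 8.5,-2.8,-0.04,0,0, 8.5,-2.97,-0.04,0,0, 8.5,0,0,3,0, 8.5,0,0,3,0, 8.5,0,0,3,0, 8.5,0,0,2,0]'; python3 -m crank '[8.5,0,0,2,0, 8.5,0,0,2,0, 8.5,0,0,0,0, 6,0,0,0,0, 4,0,0,0,0, 1,0,0,0,0, 1,0,0,0,0, 1,0,0,0,0]' 80;  python3 -m crank '[1,0,0,0,0, 1,0,0,0,0, 1,0,0,0,0, 1,0,0,-0.1,0, 1,0,0,-0.2,0, 1,0,0,-0.4,0, 1,0,0,-0.6,0, 1,0,0,-0.7,0]'
```

```text
time_s: 9.73
position: [0.5111, 0.0871, 0.1242]
tool_rot: [[-0.999, -0.035, -0.003], [-0.035, 0.999, 0.0], [0.003, 0.0, -1.0]]
ft_force: [-0.6, -0.2, -0.2]
grip_width: 0.085
gripper_force: 0.0
time_s: 10.4
position: [0.5124, 0.087, 0.0877]
tool_rot: [[-0.999, -0.035, 0.002], [-0.035, 0.999, -0.0], [-0.002, -0.0, -1.0]]
ft_force: [0.0, 0.9, 0.4]
grip_width: 0.0249
gripper_force: 0.0
time_s: 11.07
position: [0.5118, 0.0871, 0.107]
tool_rot: [[-0.999, -0.035, -0.001], [-0.035, 0.999, 0.0], [0.001, 0.0, -1.0]]
ft_force: [-0.4, -0.4, -5.8]
grip_width: 0.0144
gripper_force: 78.1
```

```bash
python3 -m crank '[1,0,0,-0.7,0, 1,0,0,-1,0, 1,0,0,-1,0, 1,0,0,-1.2,0, 1,0,0,-1.2,0, 1,0,0,-1.2,0, 1,0,0,-0.9,0, 1,0,0,-0.5,0]'; python3 -m crank '[1,0,0,-0.3,0, 1,0,0,-0.1,0, 1,0,0,0,0, 1,0,0,0,0, 1,0,0,0,0, 1,0,0,0,0, 1,0,0,0,0, 1,0,0,0,0]'
python3 - <<'E'
from h import *
p=shot('wrist');s=shot('scene')
a=np.hstack([cv2.resize(p['color'],(480,300)),cv2.resize(s['color'][110:310,200:414],(320,300))])[:,:,::-1]
cv2.imwrite('pics/w4.png',a)
E
```

```text
time_s: 11.73
position: [0.5123, 0.0871, 0.1854]
tool_rot: [[-0.999, -0.035, 0.002], [-0.035, 0.999, -0.0], [-0.002, -0.0, -1.0]]
ft_force: [-0.3, 0.3, -5.9]
grip_width: 0.0147
gripper_force: 78.1
time_s: 12.4
position: [0.512, 0.087, 0.1877]
tool_rot: [[-0.999, -0.035, -0.0], [-0.035, 0.999, 0.0], [0.0, 0.0, -1.0]]
ft_force: [0.5, -0.4, -6.1]
grip_width: 0.0148
gripper_force: 78.1
```

View pics/w4.png

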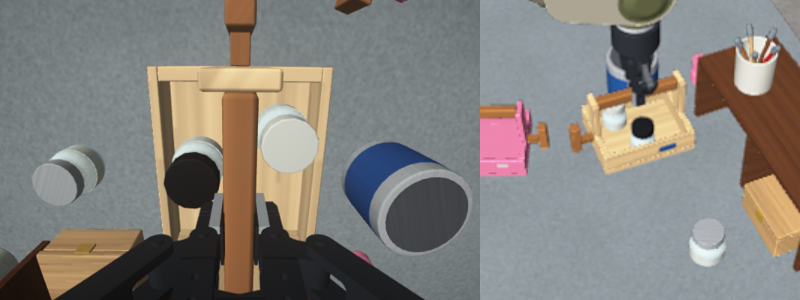

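The tote hangs level from its bar about 10 cm up, with both jars standing and nothing else moved.

```bash
python3 -c "
from rig import env
print(env.close_job())"
```

```text
the job is handed in; nothing more can be done
None
```

The wooden tote was slid about 7 cm clear of the shelf and is held by its bar 10 cm off the table, level and still, with both jars standing; nothing else appears to have moved, and the job was handed in at about 12.5 s.

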